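Seat a driver card in the programming jig and hold its connector engaged

ROBOT

A 6-joint arm with a two-finger parallel gripper is mounted at the origin on the work surface. World frame = base frame: x ahead of the robot, y to its left, z up, the work surface at z = 0. Lengths are in m, angles in degrees, forces in N, time in s.
With the tool pointing down it reaches from about 0.4 to 0.825 m from the base axis. Payload 7 kg.
Tool frame: the origin (TCP) lies on the centre line of the jaws, within the pads' length; the fingertips stand 22 mm ahead of it and the grasp point (between the pads) lies 3 mm ahead of it; z points along the fingers, y is the line along which they close (so a half turn about z gives the same grasp; the last joint's range is limited). The gripper opens to 88 mm and grips with 3 to 60 N. Pads are 19 mm wide; open, the fingers measure 130 mm over their backs; the gripper's body (78 mm by 193 mm) begins 47 mm behind the grasp point.
Start: joints at [-49.555, 20.546, 0.682, 0, -70.136, -16.507], TCP at [0.274, -0.617, 0.249] pointing down, gripper open.
Joint ranges: [-176.03, 176.03], [-82.01, 121.73], [-58.28, 71.71], [-173.87, 95.51], [-174.79, -0.11], [-173.66, 173.66]. Speed limits (degrees/s): [136.94, 136.94, 172.46, 180, 180, 180].

INTERFACE

Orientations are given as [roll, pitch, yaw] about the fixed x, y, z axes, in that order (R = Rz(yaw) Ry(pitch) Rx(roll)).
In Python, from plant import get_state, cams, r gives the robot as it stands.
- The arm moves only by the tool apply_moves, never from a script. Its argument "targets" is a list of rows, each an object with "dp": the shift along the world's x, y, z in m, a list of three; "yaw": the turn about the world's z in degrees. In form: [{"dp": [x, y, z], "yaw": yaw}, ...]. A call has 1 to 20 rows; each row is the pose to reach, as a shift and turn from the pose commanded when the call began; what a row does not reach only later rows make up. A row lasts 1/12 s, in which the tool goes at most 41.7 mm and 7.16 degrees, less where a joint would pass 70% of its speed; a pose out of reach is approached as far as the arm can. A call with a gripper value outside its range is refused whole. "grip" is the gripper command: -1 is fully open, 1 is shut, values between are in proportion, set as the call begins (left out, the last holds). The fingers move at their own pace and stop on an object; "squeeze" is the grip in N (left out, the last holds). Time passes only in rows, so rows that repeat a pose let the fingers close. It gives the time, the measured TCP pose, the force, the opening and the grip force at its end, in the units of the state.
- get_state(): the state, without advancing time (a new reading comes with each control period).
- cams.capture(name): name is "scene" or "top"; returns a dict with "image" (480x640x3 uint8, red, green, blue), "range_z" (480x640 float32, m along the optical axis (not along the pixel's ray), 0 where there is no reading), "fx", "fy", "cx", "cy" (pixels), "k1" (the pictures are not rectified: a ray, as slopes to the right and down, at radius r is drawn at 1 + k1 r^2 times it, then the intrinsics apply), "R" (3x3) and "t" (3): a world point X has camera coordinates R X + t. Camera axes: x right, y down, z forward; pixel columns grow to the right and rows downward; lengths in m; the calibration is good to about 2 mm. A picture is of the moment at which its call begins.
- r.close_job(): hands the job in; it is judged then, once.
The state is a dict: "time_s": time; "joints": joint angles; "qd": joint speeds; "joint_torque": joint torques, N m; "tcp_pos": TCP position; "eef_rot": TCP orientation; "contact_force": force on the tool from outside, world axes, zero at the start; "moment": the same for the moment, N m; "gripper_width": finger opening in m; "gripper_force": force on a finger pad.
Only numpy, scipy, OpenCV 4.12 (cv2) and the standard library are available. Lean on these libraries where they do the work, as an engineer would, in place of code of your own. Each camera call takes 0.05 s, during which the arm holds its last target. There are 200 camera calls.

TASK

Seat the plug-in driver card flat in the nest of the programming jig, heat sink up and edge contacts towards the jig's sliding connector, and let go of it. Then pull the jig's spring-loaded connector carriage out by its pull bar until the pointer on the carriage lines up with the index line on the rule, without running well past the line, and finish still holding the bar there while the card is programmed: the program ends while still holding it. Leave the index saddle and the other things on the bench where they are.

Things in the scene. Friction and masses are not known exactly. Their poses are not given: they have to be found in the camera images.
- card_centre (a point): Loose driver card: green board 90 x 64 x 2 mm on its flat underside, 0.10-0.17 kg, a finned heat sink (42 mm along x, 25 mm along y, top 40 mm over the underside) in its middle, the balance point. This point: centre of the card, 20 mm over the underside. x points to the contact end, z up. Grasp the heat sink across y; beside it nothing on the board stands over 6 mm above the underside.
- card_tongue (a point): Middle of the end edge of the card's contact tongue, at x = +45 mm from the card's centre, 1 mm above the underside. The board is 64 mm wide from x = -45 to +20 mm, then the tongue is 44 mm wide. Two capacitors and a terminal block, up to 23 mm above the underside, stand at the other end (x = -45 to -25 mm).
- jig: Fixed programming jig, level: aluminium base plate 202 x 168 mm, top 16 mm above the bench, black nest block, four bearing blocks (tops at 57 mm), two steel rods 120 mm apart with return springs, pull bar in front, rear crosshead (top 54 mm) with a black card-edge connector. Origin: on the bench under the nest's middle; x points from pull bar to connector, z up.
- nest (a point): Middle of the nest's floor, 30 mm above the bench; the seated card's axis stands here, underside on the floor, x along the jig's x. Guide walls 9 mm high at both sides and in front leave 1.5 mm play (2 mm towards the connector); their bevelled tops catch about 3 mm more. Two stops 6 mm high stand behind the board's shoulders; the tongue juts out free towards the connector.
- nest_edge (a point): Where the end edge of the card's tongue comes when the card is seated (45 mm from nest along the jig's x, at the height of the nest's floor).
- carriage (a joint): Travel of the carriage (rods, pull bar, crosshead, connector, pointer: one piece), m: 0 at rest against its stop, growing as the pull bar is pulled along the jig's -x, to 0.036 at the end of the slide. Springs pull it back with 4 N at rest plus 0.2 N per mm, about 7 to 10 N at the index line; let go, it flies back.
- pull_bar (a point): The carriage's pull bar: black round bar 16 mm thick, 150 mm long, level along the jig's y. This point: its middle, 44 mm above the bench and, at rest, 112 mm before the nest's middle. At the middle it is free: 50 mm to the nest block behind, nothing in front, only the bench below. Pinch it from above at the middle, closing along the jig's x.
- pointer (a point): Tip of the pointer, a small steel blade on the left (+y) end of the rear crosshead, 23 mm above the bench; it moves with the carriage along the jig's -x.
- index_mark (a point): Inner end of the index line, a thin line across the dark steel saddle (10 mm wide) clamped on the rule at the jig's left (+y) edge, 23 mm high. Pointer and line are lined up when both have the same x in the jig's frame (tips then under 1 mm apart in y). The saddle is set 16 to 30 mm from the resting pointer, towards the jig's -x; a knock can shift it.
- parts_box: Bystander: open white plastic box of small parts, 130 x 100 x 35 mm; origin at the centre of its underside.
- solder_spool: Bystander: blue spool of solder, 54 mm across, 30 mm high; origin at the centre of its underside.
- tape_roll: Bystander: black roll of tape lying flat, 72 mm across, 19 mm high; origin at the centre of its underside.
- spray_can: Bystander: upright spray can, 53 mm across, 170 mm high; origin at the centre of its underside.

How it is judged:
By the outcome, as a careful person would: the job done as asked, in the order asked, and still so for the second after the job is handed in, while the arm keeps its last pose, push and grip.
It also fails if it takes over 48 s, if anything falls off the work surface, if the arm or the gripper's body presses on something with over 40 N, if the wrist force passes 120 N, or if a joint passes its speed limit or range.

## Working session

There is one attempt and no reset: what is moved stays moved. The work goes in short steps, Python scripts to look and compute and a tool call to move; the robot and the scene stay as the last step left them, time stands still between calls to the robot, and variables do not carry over. Pictures are saved under pics/ and viewed, at most 10 in all, crops included, and the job is handed in when it is done.

Besides the shell and the picture viewer there is one more tool, called after "Request:" as a command line: name --argument value ..., lists and objects as JSON in quotes. apply_moves: Moves the arm, as the interface text tells. Its arguments: {"type":"object","properties":{"targets":{"type":"array","items":{"type":"object","properties":{"dp":{"type":"array","items":{"type":"number"}},"yaw":{"type":"number"}}}},"grip":{"type":"number"},"squeeze":{"type":"number"}},"required":["targets"]}

```bash
mkdir -p pics
cat > h.py <<'E'
import numpy as np, cv2, pickle
def cap(n,tag):
    from plant import cams
    c=cams.capture(n); pickle.dump(c,open(f'pics/{tag}.pkl','wb')); cv2.imwrite(f'pics/{tag}.png',c['image'][:,:,::-1]); return c
def load(tag): return pickle.load(open(f'pics/{tag}.pkl','rb'))
def ray(c,u,v):
    K=np.array([[c['fx'],0,c['cx']],[0,c['fy'],c['cy']],[0,0,1.]])
    p=cv2.undistortPoints(np.array([[[u,v]]],float),K,np.array([c['k1'],0,0,0.]))[0,0]
    R=np.array(c['R']);t=np.array(c['t']); return -R.T@t, R.T@np.array([p[0],p[1],1.])
def atz(c,u,v,z):
    o,d=ray(c,u,v); return o+d*(z-o[2])/d[2]
def dep(c,u,v):
    o,d=ray(c,u,v); w=c['range_z'][int(round(v))-1:int(round(v))+2,int(round(u))-1:int(round(u))+2]; return o+d*np.median(w)
def tri(c1,p1,c2,p2):
    o1,d1=ray(c1,*p1);o2,d2=ray(c2,*p2)
    A=np.stack([d1,-d2],1);s=np.linalg.lstsq(A,o2-o1,rcond=None)[0]
    a=o1+d1*s[0];b=o2+d2*s[1]; return (a+b)/2,np.linalg.norm(a-b)
def proj(c,X):
    R=np.array(c['R']);p=R@np.array(X)+np.array(c['t']);p=p[:2]/p[2];p=p*(1+c['k1']*(p@p));return p[0]*c['fx']+c['cx'],p[1]*c['fy']+c['cy']
def crop(tag,x0,y0,x1,y1,s,out):
    im=cv2.imread(f'pics/{tag}.png')[y0:y1,x0:x1]; cv2.imwrite(f'pics/{out}.png',cv2.resize(im,None,fx=s,fy=s,interpolation=cv2.INTER_CUBIC))
E
python3 - <<'E'
from h import *
from plant import get_state
for n in('top','scene'):
    c=cap(n,n+'0'); print(n,c['fx'],c['k1'],-np.array(c['R']).T@c['t'],np.round(c['R'],2).tolist())
print(get_state())
E
```

```text
top 444.4747343674359 0.03281093863196006 [0.46525407 0.04788435 1.06487531] [[0.0, -1.0, 0.0], [-0.99, -0.0, -0.17], [0.17, -0.0, -0.99]]
scene 496.0036570669413 -0.14016714422377438 [ 1.63234721 -0.16265033  0.92133066] [[0.22, 0.98, -0.01], [0.63, -0.14, -0.76], [-0.75, 0.16, -0.65]]
{'time_s': 0.1, 'joints': array([-4.95553214e+01,  2.05865036e+01,  6.38754215e-01, -1.97115603e-02,
       -7.01366290e+01, -1.65054341e+01]), 'qd': array([-0.05539785, -0.14053633,  0.10077863,  0.06792111,  0.01296179,
        0.02392291]), 'joint_torque': array([-1.88833433e-04, -5.84163308e+01,  2.93753600e+01,  7.01551706e+00,
        1.01908366e-02, -4.38563711e-05]), 'tcp_pos': array([ 0.2736929 , -0.61656494,  0.24771745]), 'eef_rot': array([ 1.79913833e+02, -6.20730439e-03, -1.56067462e+02]), 'contact_force': array([-0.87588256, -0.01693499,  0.67545979]), 'moment': array([ 0.00718849,  0.02155609, -0.01058007]), 'gripper_force': 0.0, 'gripper_width': 0.08796361138898463}
```

View pics/top0.png

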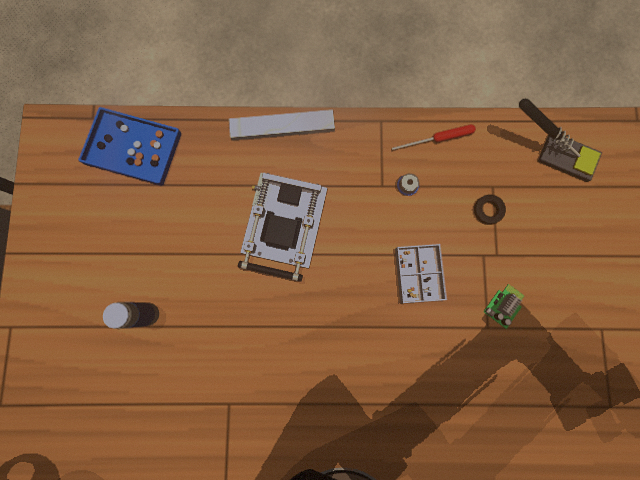

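View pics/scene0.png

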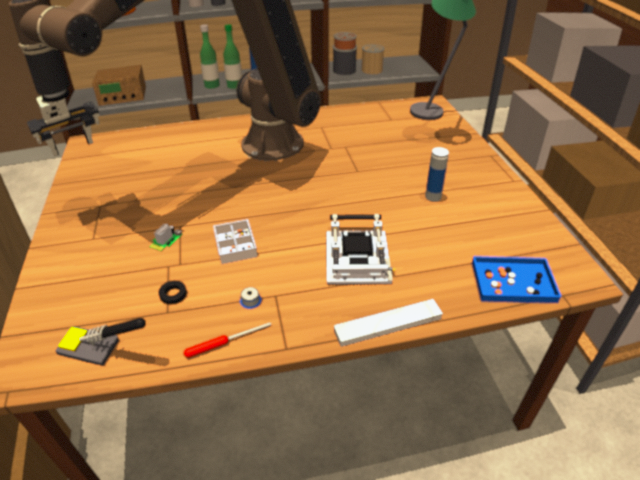

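Top view: the card is at about (505,306), the jig at about (283,225) with its bar towards (270,271), and the box, spool and tape lie between them. The scene view shows the card at (166,238) and the jig at (358,250).

Run:
```python
from h import *
crop('top0',480,280,530,330,8,'a');crop('scene0',142,215,192,265,8,'b')
cv2.imwrite('pics/card.png',np.hstack([cv2.imread('pics/a.png'),cv2.imread('pics/b.png')]))
crop('top0',230,165,335,285,5,'j1');
c=load('top0')
for p in((283,225),(505,306),(421,273),(408,184),(489,209)): print(p,dep(c,*p).round(3))
```

```text
(283, 225) [0.659 0.14  0.03 ]
(505, 306) [ 0.472 -0.369  0.035]
(421, 273) [ 0.546 -0.182  0.03 ]
(408, 184) [ 0.761 -0.159  0.027]
(489, 209) [ 0.706 -0.36  -0.001]
```

View pics/card.png

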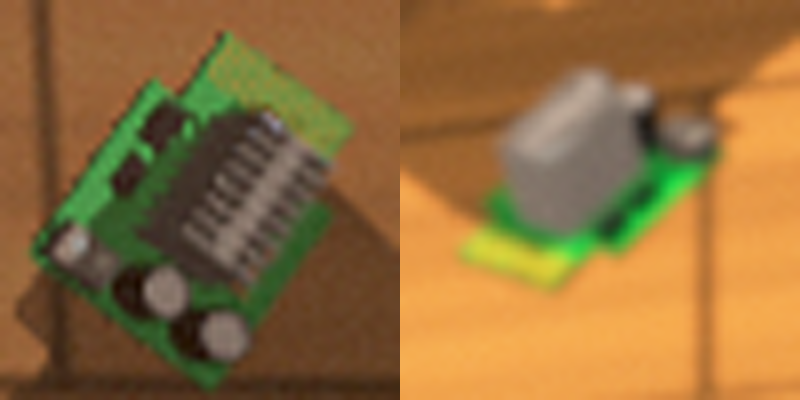

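View pics/j1.png

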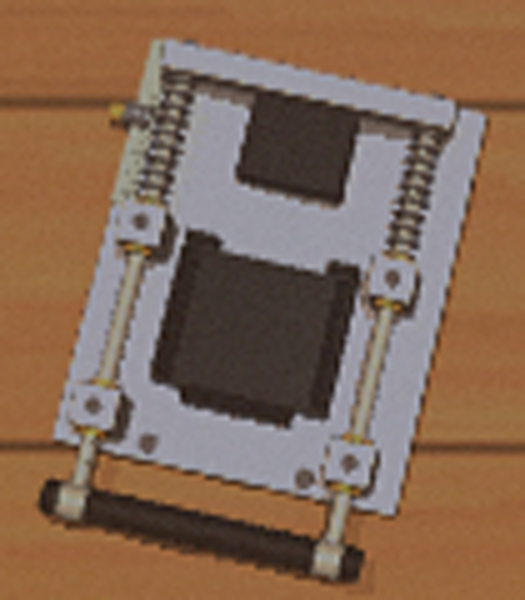

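Card crop (×8, top): tongue corners (222,32) and (353,127), rear corners (37,250) and (212,388). Jig crop (×5): bar ends (45,497) and (358,565), bearing blocks (140,222), (393,280), (93,405), (349,463), and the pointer or saddle on the left at about (125,112).

Run:
```python
from h import *
crop('scene0',318,205,402,290,7,'j2')
c=load('top0')
f=lambda u,v,s,x,y:((u+.5)/s-.5+x,(v+.5)/s-.5+y)
C=lambda u,v,z:atz(c,*f(u,v,8,480,280),z)
J=lambda u,v,z:atz(c,*f(u,v,5,230,165),z)
a,b,d,e=C(222,32,.002),C(353,127,.002),C(37,250,.002),C(212,388,.002)
t=(a+b)/2;r=(d+e)/2;print('card',t,r,np.linalg.norm(a-b),np.linalg.norm(d-e),np.linalg.norm(t-r))
ax=(t-r);print('ctr',(t+r)/2,'yaw x',np.degrees(np.arctan2(ax[1],ax[0])), 'yaw y',[np.degrees(np.arctan2(q[1],q[0]))-90 for q in (a-b,d-e)])
B=[J(*p,.057) for p in((140,222),(393,280),(93,405),(349,463))]
yw=lambda q:np.degrees(np.arctan2(q[1],q[0]))
print('blocks',np.round(B,4).tolist(),yw(B[0]-B[2]),yw(B[1]-B[3]),yw(B[0]-B[1])-90,yw(B[2]-B[3])-90,np.linalg.norm(B[0]-B[1]),np.linalg.norm(B[2]-B[3]),'mid',np.mean(B,0))
b1,b2=J(45,497,.044),J(358,565,.044);print('bar',(b1+b2)/2,np.linalg.norm(b1-b2),yw(b1-b2)-90)
P=[J(*p,.016) for p in((487,113),(393,516),(57,440))];print('plate',np.round(P,4).tolist(),np.linalg.norm(P[0]-P[1]),np.linalg.norm(P[2]-P[1]),yw(P[0]-P[1]),yw(P[2]-P[1])-90,'ctr',(P[0]+P[2])/2)
N=[J(*p,.039) for p in((190,232),(358,265),(325,418),(155,382))];print('nest',np.round(N,4).tolist(),np.mean(N,0))
```

```text
card [ 0.51109982 -0.40962495  0.002     ] [ 0.44141435 -0.35734275  0.002     ] 0.04556718630768069 0.06199556020377815 0.08711769456361206
ctr [ 0.47625708 -0.38348385  0.002     ] yaw x -36.87941683758949 yaw y [np.float64(-37.20049976088246), np.float64(-39.071029884950455)]
blocks [[0.691, 0.1975, 0.057], [0.6641, 0.08, 0.057], [0.6053, 0.2165, 0.057], [0.5791, 0.0993, 0.057]] -12.506519235056658 -12.748526719290282 -12.876773503794482 -12.59525347747389 0.12051777430361824 0.12014718630235939 mid [0.63484799 0.14833603 0.057     ]
bar [0.54899824 0.16725574 0.044     ] 0.14733398112108906 -12.022348626253503
plate [[0.7552, 0.0363, 0.016], [0.5586, 0.0803, 0.016], [0.5942, 0.2399, 0.016]] 0.2014523382772986 0.16350423601009334 -12.59598883274056 -12.543944416452689 ctr [0.67470099 0.13810124 0.016     ]
nest [[0.6903, 0.1765, 0.039], [0.6748, 0.0971, 0.039], [0.6021, 0.1116, 0.039], [0.6187, 0.1911, 0.039]] [0.64645955 0.14408486 0.039     ]
```

View pics/j2.png

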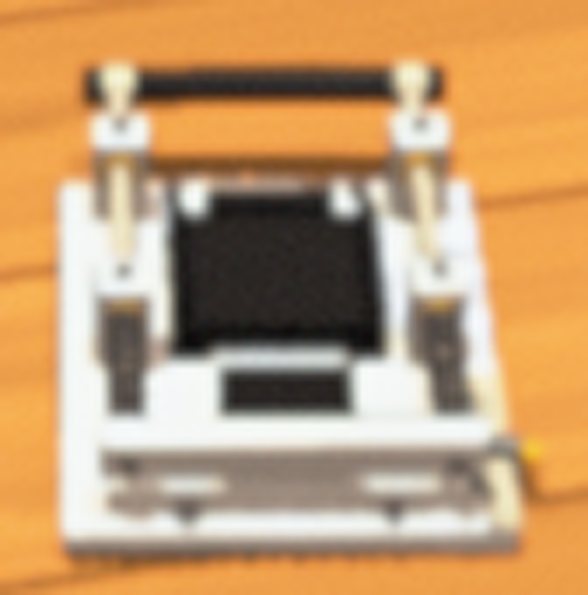

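Run:
```python
from h import *
c=load('top0');s=load('scene0')
f=lambda p,k,x,y:((p[0]+.5)/k-.5+x,(p[1]+.5)/k-.5+y)
for n,p,q in(('a',(222,32),(152,290)),('b',(353,127),(58,255)),('d',(37,250),(318,155))):
    print(n,*tri(c,f(p,8,480,280),s,f(q,8,142,215)))
X=[]
for n,p,q in(('B0',(140,222),(438,270)),('B1',(393,280),(123,272)),('B2',(93,405),(418,130)),('B3',(349,463),(121,131)),('bar+',(45,497),(438,82)),('bar-',(358,565),(92,85))):
    print(n,*tri(c,f(p,5,230,165),s,f(q,7,318,205)))
# heatsink top from depth: points z>.03 near card
for C,n in((c,'top'),(s,'scene')):
    P=[]
    for u in range(640):
        for v in range(480):
            pass
    u0,v0=proj(C,(.476,-.383,.03))
    for u in range(int(u0)-20,int(u0)+21):
        for v in range(int(v0)-20,int(v0)+21):
            o,d=ray(C,u,v);x=o+d*C['range_z'][v,u]
            if .034<x[2]<.05:P.append(x)
    P=np.array(P)
    if len(P)>4: rc=cv2.minAreaRect(P[:,:2].astype(np.float32)*1000);print(n,len(P),P.mean(0),rc)
```

```text
a [ 0.52507273 -0.39353853 -0.00211506] 0.00067063243082457
b [ 0.4975011  -0.42910638 -0.00217276] 0.0009807157755744801
d [ 0.46094031 -0.33493382 -0.00280298] 0.00012479073195212912
B0 [0.69147693 0.19776829 0.05454669] 0.00023135526144661412
B1 [0.66483212 0.08038005 0.05351812] 0.0004831366565381818
B2 [0.60579148 0.21686409 0.05260664] 0.0007966223384080397
B3 [0.57968508 0.0999197  0.05227022] 0.000832764695394986
bar+ [0.56445116 0.23922748 0.04177038] 0.0009977318824216713
bar- [0.53419261 0.09718977 0.04136585] 0.0037896302529446353
top 164 [ 0.4768558  -0.38177456  0.03876111] ((476.8428955078125, -381.85943603515625), (25.47432518005371, 42.38047790527344), 51.15860366821289)
scene 78 [ 0.48030199 -0.38294458  0.03782822] ((479.1427917480469, -382.964111328125), (27.17230987548828, 45.48414993286133), 53.514015197753906)
```

Card centre ≈ (0.477, -0.3825) with yaw -37.8°. Jig yaw is -12.6° and the nest ≈ (0.6585, 0.143).

Request:
apply_moves --targets '[{"dp": [0.05, 0.058, -0.02], "yaw": -7}, {"dp": [0.08, 0.092, -0.04], "yaw": -14}, {"dp": [0.11, 0.127, -0.06], "yaw": -21}, {"dp": [0.14, 0.162, -0.08], "yaw": -28}, {"dp": [0.165, 0.19, -0.1], "yaw": -35}, {"dp": [0.185, 0.214, -0.115], "yaw": -42}, {"dp": [0.198, 0.229, -0.125], "yaw": -49}, {"dp": [0.203, 0.2345, -0.129], "yaw": -56}, {"dp": [0.203, 0.2345, -0.129], "yaw": -61.7}, {"dp": [0.203, 0.2345, -0.129], "yaw": -61.7}, {"dp": [0.203, 0.2345, -0.129], "yaw": -61.7}, {"dp": [0.203, 0.2345, -0.129], "yaw": -61.7}]' --grip -1

```text
time_s: 1.1
tcp_pos: [0.4767, -0.3828, 0.1198]
eef_rot: [-180.0, 0.0, 142.4]
contact_force: [-0.3, 0.2, -0.2]
gripper_width: 0.0874
gripper_force: 0.0
```

Request:
apply_moves --targets '[{"dp": [0, 0, -0.03]}, {"dp": [0, 0, -0.055]}, {"dp": [0, 0, -0.07]}, {"dp": [0, 0, -0.08]}, {"dp": [0, 0, -0.084]}, {"dp": [0, 0, -0.084]}, {"dp": [0, 0, -0.084]}]'

```text
$.targets[0]: bad value
```

Request:
apply_moves --targets '[{"dp": [0, 0, 0]}, {"dp": [0, 0, 0]}, {"dp": [0, 0, 0]}, {"dp": [0, 0, 0]}, {"dp": [0, 0, 0]}, {"dp": [0, 0, 0]}, {"dp": [0, 0, 0]}, {"dp": [0, 0, 0]}, {"dp": [0, 0, 0]}, {"dp": [0, 0, 0]}, {"dp": [0, 0, 0]}, {"dp": [0, 0, 0]}]' --grip 1 --squeeze 20

```text
$.targets[0]: bad value
```

Yaw is required in every row.

Request:
apply_moves --targets '[{"dp": [0, 0, -0.03], "yaw": 0}, {"dp": [0, 0, -0.055], "yaw": 0}, {"dp": [0, 0, -0.07], "yaw": 0}, {"dp": [0, 0, -0.08], "yaw": 0}, {"dp": [0, 0, -0.084], "yaw": 0}, {"dp": [0, 0, -0.084], "yaw": 0}, {"dp": [0, 0, -0.084], "yaw": 0}]'

```text
time_s: 1.68
tcp_pos: [0.4772, -0.3831, 0.0365]
eef_rot: [180.0, 0.1, 142.2]
contact_force: [0.3, -0.7, 1.0]
gripper_width: 0.0878
gripper_force: 0.0
```

Request:
apply_moves --targets '[{"dp": [0, 0, 0], "yaw": 0}, {"dp": [0, 0, 0], "yaw": 0}, {"dp": [0, 0, 0], "yaw": 0}, {"dp": [0, 0, 0], "yaw": 0}, {"dp": [0, 0, 0], "yaw": 0}, {"dp": [0, 0, 0], "yaw": 0}, {"dp": [0, 0, 0], "yaw": 0}, {"dp": [0, 0, 0], "yaw": 0}, {"dp": [0, 0, 0], "yaw": 0}, {"dp": [0, 0, 0], "yaw": 0}, {"dp": [0, 0, 0], "yaw": 0}, {"dp": [0, 0, 0], "yaw": 0}]' --grip 1 --squeeze 20

```text
time_s: 2.68
tcp_pos: [0.4768, -0.3824, 0.0355]
eef_rot: [-180.0, -0.0, 142.2]
contact_force: [0.6, -0.5, -0.3]
gripper_width: 0.0245
gripper_force: 20.0
```

Request:
apply_moves --targets '[{"dp": [0, 0, 0.02], "yaw": 0}, {"dp": [0, 0, 0.05], "yaw": 0}, {"dp": [0.006, 0.015, 0.08], "yaw": 0}, {"dp": [0.015, 0.045, 0.1], "yaw": 2}, {"dp": [0.027, 0.08, 0.1], "yaw": 4}, {"dp": [0.04, 0.115, 0.1], "yaw": 6}, {"dp": [0.052, 0.15, 0.1], "yaw": 8}, {"dp": [0.064, 0.185, 0.1], "yaw": 10}, {"dp": [0.076, 0.22, 0.1], "yaw": 12}, {"dp": [0.088, 0.255, 0.1], "yaw": 14}, {"dp": [0.1, 0.29, 0.1], "yaw": 16}, {"dp": [0.112, 0.325, 0.1], "yaw": 18}, {"dp": [0.124, 0.36, 0.1], "yaw": 20}, {"dp": [0.136, 0.395, 0.1], "yaw": 22}, {"dp": [0.148, 0.43, 0.1], "yaw": 24}, {"dp": [0.16, 0.465, 0.1], "yaw": 25.2}, {"dp": [0.171, 0.495, 0.1], "yaw": 25.2}, {"dp": [0.178, 0.515, 0.095], "yaw": 25.2}, {"dp": [0.1815, 0.5255, 0.09], "yaw": 25.2}, {"dp": [0.1815, 0.5255, 0.09], "yaw": 25.2}]'

```text
time_s: 4.35
tcp_pos: [0.658, 0.1449, 0.1235]
eef_rot: [-179.9, -0.1, 167.5]
contact_force: [0.4, -0.6, -0.8]
gripper_width: 0.0247
gripper_force: 20.0
```

Request:
apply_moves --targets '[{"dp": [0, 0, 0], "yaw": 0}, {"dp": [0, 0, 0], "yaw": 0}, {"dp": [0, 0, 0], "yaw": 0}, {"dp": [0, 0, 0], "yaw": 0}]'

```text
time_s: 4.68
tcp_pos: [0.6583, 0.1419, 0.1259]
eef_rot: [180.0, 0.0, 167.4]
contact_force: [0.5, -0.5, -1.7]
gripper_width: 0.0252
gripper_force: 20.0
```

Run:
```python
from h import *
cap('top','top1');cap('scene','scene1')
crop('top1',230,155,330,285,4,'a');crop('scene1',310,185,410,315,4,'b')
cv2.imwrite('pics/hov.png',np.hstack([cv2.imread('pics/a.png'),cv2.imread('pics/b.png')]))
```

```text
(no output)
```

View pics/hov.png

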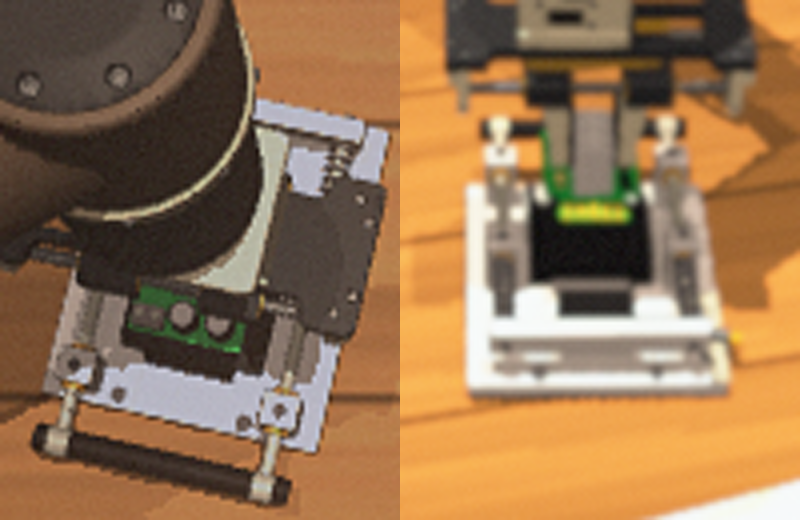

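Left: the card's rear edge corners are at about (125,335) and (240,353). Right: the tongue's end edge runs from about (558,219) to (632,217). The card looks level and facing the connector.

Run:
```python
from h import *
t=load('top1');s=load('scene1')
from plant import get_state; g=get_state();print(g['tcp_pos'],g['eef_rot'])
z=g['tcp_pos'][2]-.0355+.002
f=lambda p,x,y:((p[0]+.5)/4-.5+x,(p[1]+.5)/4-.5+y)
yw=lambda q:np.degrees(np.arctan2(q[1],q[0]))
d=np.array([np.cos(np.radians(-12.6)),np.sin(np.radians(-12.6)),0])
a,b=[atz(t,*f(p,230,155),z) for p in((125,335),(240,353))];print('rear',a,b,np.linalg.norm(a-b),yw(a-b)-90,'ctr',(a+b)/2+.045*d)
a,b=[atz(s,*f(p,310,185),z-.001) for p in((232,217),(158,219))];print('tongue',a,b,np.linalg.norm(a-b),yw(a-b)-90,'ctr',(a+b)/2-.045*d)
# nest by scene: bar & blocks at stated heights
F=lambda p:((p[0]+.5)/7-.5+318,(p[1]+.5)/7-.5+205)
s0=load('scene0');B=[atz(s0,*F(p),.057) for p in((438,270),(123,272),(418,130),(121,131))]
print('blocks scene',np.round(B,4).tolist(),np.mean(B,0),'nest',np.mean(B,0)+.0241*d)
b=[atz(s0,*F(p),.044) for p in((438,82),(92,85))];print('bar',np.mean(b,0),'nest',np.mean(b,0)+.112*d)
# dark nest region in top0 : fit rect
c=load('top0');g=cv2.cvtColor(c['image'],cv2.COLOR_RGB2GRAY)
m=np.zeros_like(g);m[208:252,255:304]=(g[208:252,255:304]<75)
n,l,st,ce=cv2.connectedComponentsWithStats(m);k=1+st[1:,4].argmax();pts=np.argwhere(l==k)
P=np.array([atz(c,v,u,.039)[:2] for u,v in pts])*1000
print(st[k],cv2.minAreaRect(P.astype(np.float32)))
o=P/1000-[.6585,.143];x=o@d[:2];y=o@[-d[1],d[0]];print('jig x',np.percentile(x,[1,50,99]),'y',np.percentile(y,[1,50,99]))
```

```text
[0.65837465 0.14226617 0.1259869 ] [1.79980040e+02 2.20834560e-02 1.67379404e+02]
rear [0.61657014 0.18314343 0.0924869 ] [0.60677252 0.11945324 0.0924869 ] 0.06443937974680651 -8.745401270129108 ctr [0.65558759 0.14148189 0.0924869 ]
tongue [0.70835844 0.15581872 0.0914869 ] [0.69970867 0.10878699 0.0914869 ] 0.04782052978067375 -10.421014935576395 ctr [0.6601173 0.1421193 0.0914869]
blocks scene [[0.6941, 0.1966, 0.057], [0.6687, 0.0796, 0.057], [0.611, 0.2145, 0.057], [0.5855, 0.0989, 0.057]] [0.63983256 0.14742745 0.057     ] nest [0.66335216 0.1421702  0.057     ]
bar [0.55243877 0.16799142 0.044     ] nest [0.66174145 0.14355938 0.044     ]
[ 260  211   42   40 1152] ((643.0333251953125, 145.62356567382812), (85.7021255493164, 81.39302062988281), 77.51579284667969)
jig x [-0.05510738 -0.01679092  0.02294155] y [-0.04276783 -0.00079434  0.04116418]
```

Request:
apply_moves --targets '[{"dp": [0.0025, 0.001, -0.01], "yaw": 0}, {"dp": [0.0025, 0.001, -0.025], "yaw": 0}, {"dp": [0.0025, 0.001, -0.036], "yaw": 0}, {"dp": [0.0025, 0.001, -0.042], "yaw": 0}, {"dp": [0.0025, 0.001, -0.045], "yaw": 0}, {"dp": [0.0025, 0.001, -0.047], "yaw": 0}, {"dp": [0.0025, 0.001, -0.049], "yaw": 0}, {"dp": [0.0025, 0.001, -0.051], "yaw": 0}, {"dp": [0.0025, 0.001, -0.053], "yaw": 0}, {"dp": [0.0025, 0.001, -0.053], "yaw": 0}]'

```text
time_s: 5.62
tcp_pos: [0.6608, 0.1441, 0.0725]
eef_rot: [180.0, 0.0, 167.4]
contact_force: [0.1, -0.3, -0.6]
gripper_width: 0.0247
gripper_force: 20.0
```

Request:
apply_moves --targets '[{"dp": [0, 0, -0.001], "yaw": 0}, {"dp": [0, 0, -0.002], "yaw": 0}, {"dp": [0, 0, -0.003], "yaw": 0}, {"dp": [0, 0, -0.004], "yaw": 0}, {"dp": [0, 0, -0.005], "yaw": 0}, {"dp": [0, 0, -0.006], "yaw": 0}, {"dp": [0, 0, -0.0065], "yaw": 0}, {"dp": [0, 0, -0.0065], "yaw": 0}, {"dp": [0, 0, -0.0065], "yaw": 0}]'

```text
time_s: 6.37
tcp_pos: [0.6609, 0.144, 0.066]
eef_rot: [-180.0, -0.0, 167.4]
contact_force: [-0.2, -0.5, -1.0]
gripper_width: 0.0252
gripper_force: 20.0
```

Request:
apply_moves --targets '[{"dp": [0, 0, -0.0005], "yaw": 0}, {"dp": [0, 0, -0.001], "yaw": 0}, {"dp": [0, 0, -0.001], "yaw": 0}, {"dp": [0, 0, -0.001], "yaw": 0}]'

```text
time_s: 6.7
tcp_pos: [0.661, 0.1441, 0.0655]
eef_rot: [180.0, 0.0, 167.4]
contact_force: [0.2, -0.1, 3.7]
gripper_width: 0.0252
gripper_force: 20.0
```

The card touches the floor at exactly the expected height. Releasing with a partial opening.

Request:
apply_moves --targets '[{"dp": [0, 0, 0], "yaw": 0}, {"dp": [0, 0, 0], "yaw": 0}, {"dp": [0, 0, 0], "yaw": 0}, {"dp": [0, 0, 0], "yaw": 0}, {"dp": [0, 0, 0], "yaw": 0}, {"dp": [0, 0, 0], "yaw": 0}]' --grip 0

```text
time_s: 7.2
tcp_pos: [0.6608, 0.1441, 0.065]
eef_rot: [-180.0, -0.0, 167.4]
contact_force: [-1.0, -0.1, -0.9]
gripper_width: 0.0435
gripper_force: 0.0
```

Request:
apply_moves --targets '[{"dp": [0, 0, 0.005], "yaw": 0}, {"dp": [0, 0, 0.015], "yaw": 0}, {"dp": [0, 0, 0.035], "yaw": 0}, {"dp": [0, 0, 0.065], "yaw": 0}, {"dp": [0, 0, 0.1], "yaw": 0}, {"dp": [-0.03, 0.007, 0.12], "yaw": 7}, {"dp": [-0.06, 0.014, 0.12], "yaw": 14}, {"dp": [-0.09, 0.02, 0.12], "yaw": 21}, {"dp": [-0.11, 0.024, 0.12], "yaw": 28}, {"dp": [-0.112, 0.024, 0.12], "yaw": 35}, {"dp": [-0.112, 0.024, 0.12], "yaw": 42}, {"dp": [-0.112, 0.024, 0.12], "yaw": 49}, {"dp": [-0.112, 0.024, 0.12], "yaw": 56}, {"dp": [-0.112, 0.024, 0.12], "yaw": 63}, {"dp": [-0.112, 0.024, 0.12], "yaw": 70}, {"dp": [-0.112, 0.024, 0.12], "yaw": 77}, {"dp": [-0.112, 0.024, 0.12], "yaw": 84}, {"dp": [-0.112, 0.024, 0.12], "yaw": 90}, {"dp": [-0.112, 0.024, 0.12], "yaw": 90}, {"dp": [-0.112, 0.024, 0.12], "yaw": 90}]'

```text
time_s: 8.87
tcp_pos: [0.549, 0.1681, 0.186]
eef_rot: [-180.0, 0.0, -102.8]
contact_force: [-0.4, 0.9, 0.2]
gripper_width: 0.0437
gripper_force: 0.0
```

Run:
```python
from h import *
cap('top','top2');cap('scene','scene2')
crop('top2',230,155,330,285,4,'a');crop('scene2',310,185,410,315,4,'b')
cv2.imwrite('pics/seat.png',np.hstack([cv2.imread('pics/a.png'),cv2.imread('pics/b.png')]))
```

```text
(no output)
```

View pics/seat.png

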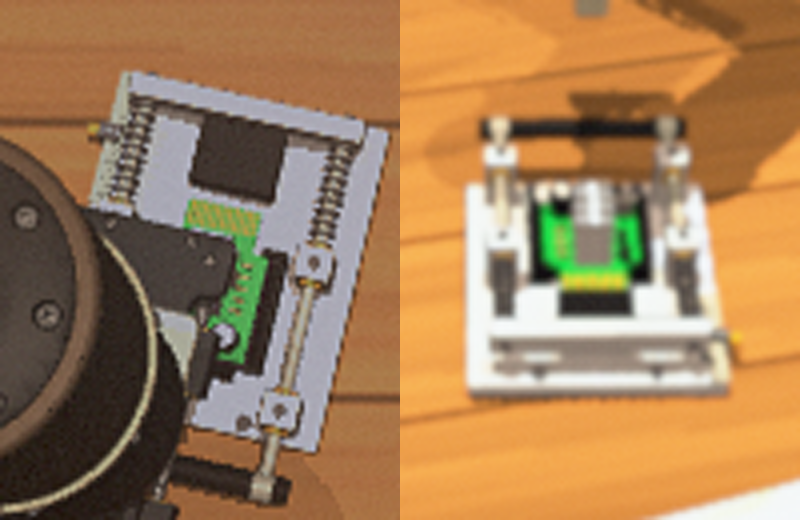

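The card sits level in the nest: the tongue, at about (225,215) on the left, points to the connector and the heat sink is up. Now a close look at the pointer and saddle.

Run:
```python
from h import *
crop('top2',244,170,269,210,15,'a');crop('scene2',378,255,403,295,15,'b')
cv2.imwrite('pics/ptr.png',np.hstack([cv2.imread('pics/a.png'),cv2.imread('pics/b.png')]))
```

```text
(no output)
```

View pics/ptr.png

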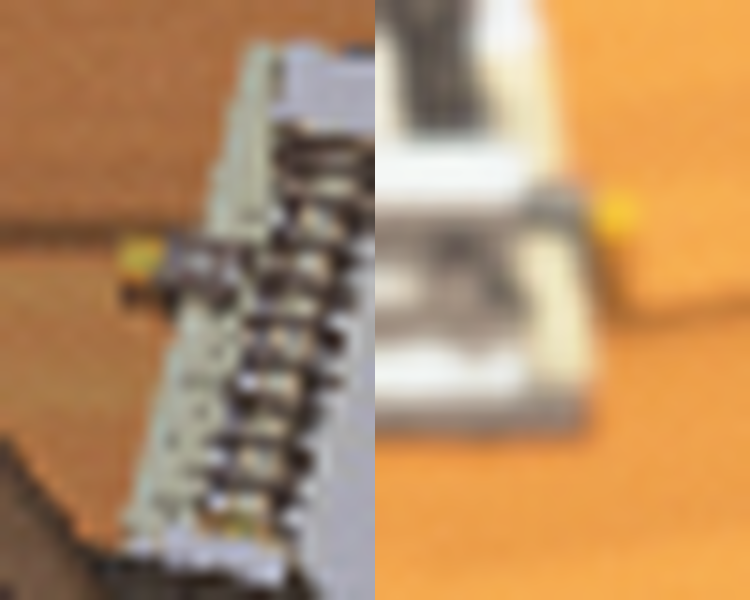

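The saddle is at crop (170–240, 240–300) with its yellow knob at (140,255). The resting pointer is hidden by the crosshead end, so I will grasp the bar and look for it as it moves.

Request:
apply_moves --targets '[{"dp": [0.0015, 0, -0.03], "yaw": 0}, {"dp": [0.0015, 0, -0.065], "yaw": 0}, {"dp": [0.0015, 0, -0.095], "yaw": 0}, {"dp": [0.0015, 0, -0.115], "yaw": 0}, {"dp": [0.0015, 0, -0.127], "yaw": 0}, {"dp": [0.0015, 0, -0.135], "yaw": 0}, {"dp": [0.0015, 0, -0.139], "yaw": 0}, {"dp": [0.0015, 0, -0.139], "yaw": 0}, {"dp": [0.0015, 0, -0.139], "yaw": 0}]'

```text
time_s: 9.72
tcp_pos: [0.5508, 0.1683, 0.0468]
eef_rot: [-180.0, 0.0, -102.6]
contact_force: [-0.0, -0.4, -0.3]
gripper_width: 0.0438
gripper_force: 0.0
```

Request:
apply_moves --targets '[{"dp": [0, 0, 0], "yaw": 0}, {"dp": [0, 0, 0], "yaw": 0}, {"dp": [0, 0, 0], "yaw": 0}, {"dp": [0, 0, 0], "yaw": 0}, {"dp": [0, 0, 0], "yaw": 0}, {"dp": [0, 0, 0], "yaw": 0}, {"dp": [0, 0, 0], "yaw": 0}, {"dp": [0, 0, 0], "yaw": 0}]' --grip 1 --squeeze 40

```text
time_s: 10.38
tcp_pos: [0.5511, 0.1681, 0.0465]
eef_rot: [-179.9, 0.0, -102.5]
contact_force: [4.8, -3.1, 1.5]
gripper_width: 0.0148
gripper_force: 40.0
```

```bash
python3 -c "
from h import *
cap('top','t0');cap('scene','s0')"
```

Request:
apply_moves --targets '[{"dp": [-0.002, 0.0004, 0], "yaw": 0}, {"dp": [-0.004, 0.0009, 0], "yaw": 0}, {"dp": [-0.006, 0.0013, 0], "yaw": 0}, {"dp": [-0.008, 0.0018, 0], "yaw": 0}, {"dp": [-0.0098, 0.0022, 0], "yaw": 0}, {"dp": [-0.0117, 0.0026, 0], "yaw": 0}, {"dp": [-0.0127, 0.0028, 0], "yaw": 0}, {"dp": [-0.0127, 0.0028, 0], "yaw": 0}, {"dp": [-0.0127, 0.0028, 0], "yaw": 0}, {"dp": [-0.0127, 0.0028, 0], "yaw": 0}]'

```text
time_s: 11.32
tcp_pos: [0.5385, 0.1709, 0.0465]
eef_rot: [-179.9, 0.0, -102.5]
contact_force: [5.7, -3.3, 1.4]
gripper_width: 0.0151
gripper_force: 40.0
```

Run:
```python
from h import *
cap('top','t1');cap('scene','s1')
a=[];
for t in('t0','t1'): crop(t,244,168,272,196,14,t+'c');a.append(cv2.imread(f'pics/{t}c.png'))
b=[]
for t in('s0','s1'): crop(t,380,262,400,286,10,t+'c');b.append(cv2.imread(f'pics/{t}c.png'))
A=np.hstack(a);B=np.hstack(b);B=np.hstack([B,np.zeros((B.shape[0],A.shape[1]-B.shape[1],3),np.uint8)])
I=np.vstack([A,B])[:600];cv2.imwrite('pics/m1.png',I);print(I.shape)
```

```text
(600, 784, 3)
```

View pics/m1.png

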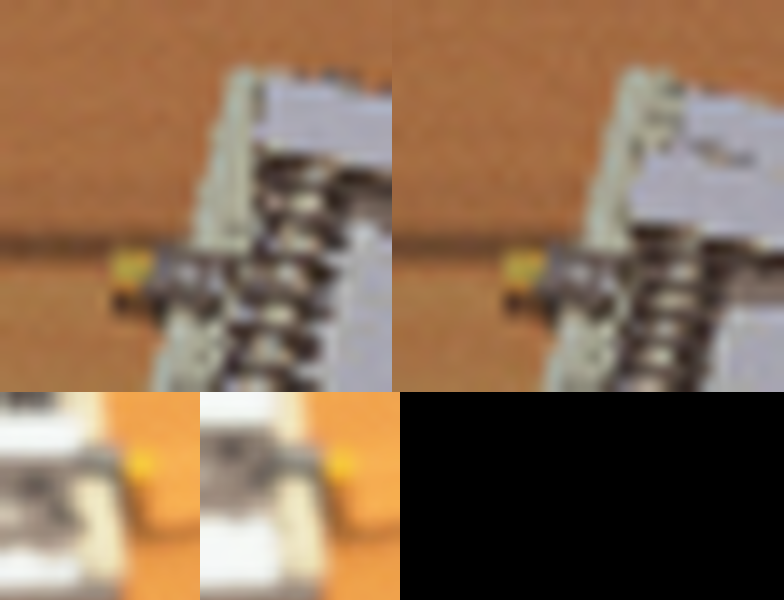

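Travel is about 13 mm. In the upper panels the saddle is at (185,280) and the crosshead's left end moved from (258,110) to (637,190). The blade itself is not resolved. I'll average frames and rectify them into the jig frame.

```bash
cat >> h.py <<'E'
th=np.radians(-12.6);D=np.array([np.cos(th),np.sin(th),0]);Y=np.array([-D[1],D[0],0]);NEST={'top':np.array([.6585,.143,0]),'scene':np.array([.6625,.143,0])}
def avg(n,tag,k=8):
    from plant import cams
    f=[cams.capture(n) for _ in range(k)];c=f[0];c['image']=np.mean([q['image'] for q in f],0).astype(np.float32);c['range_z']=np.median([q['range_z'] for q in f],0);pickle.dump(c,open(f'pics/{tag}.pkl','wb'));return c
def rect(c,n,x0,x1,y0,y1,z,mm=.25):
    xs=np.arange(x1,x0,-mm/1000);ys=np.arange(y1,y0,-mm/1000)
    m=np.array([[proj(c,NEST[n]+x*D+y*Y+[0,0,z]) for y in ys] for x in xs],np.float32)
    return cv2.remap(c['image'].astype(np.float32),m,None,cv2.INTER_CUBIC)
E
python3 - <<'E'
from h import *
T=avg('top','tA');S=avg('scene','sA')
f=lambda u,v:((u+.5)/14-.5+244,(v+.5)/14-.5+168)
t=load('t0')
def J(u,v,z): p=atz(t,*f(u,v),z)-NEST['top'];return (p@D*1000).round(1),(p@Y*1000).round(1)
for n,a in(('xh back',(265,75,.054)),('xh front',(257,150,.054)),('saddle in-far',(238,250,.023)),('saddle in-near',(222,310,.023)),('knob',(132,270,.023)),('saddle ctr',(190,280,.023))):print(n,J(*a))
# profiles in t-average at saddle: gray along jig x for several y
for n,c in(('top',T),('scene',S)):
    r=rect(c,n,.06,.115,.066,.09,.023,1).mean(2)
    print(n,'rows x=115..61 cols y=90..67');print('\n'.join(f'{115-i} '+' '.join('%3d'%v for v in q[::2]) for i,q in enumerate(r)))
E
```

```text
xh back (np.float64(107.3), np.float64(71.0))
xh front (np.float64(94.3), np.float64(69.2))
saddle in-far (np.float64(84.3), np.float64(74.3))
saddle in-near (np.float64(73.3), np.float64(74.4))
knob (np.float64(76.8), np.float64(91.2))
saddle ctr (np.float64(77.3), np.float64(81.0))
top rows x=115..61 cols y=90..67
115 113 113 112 125 151 161 153 143 116 126 139 122
114 113 113 112 130 159 168 158 139 114 133 156 144
113 113 113 111 131 160 165 160 141 125 145 168 164
112 113 113 110 129 159 162 162 150 146 158 174 177
111 113 113 110 129 162 162 160 155 156 161 175 177
110 114 113 110 125 164 162 155 148 147 148 170 174
109 114 113 111 123 163 165 149 134 134 132 163 174
108 113 113 113 124 160 167 147 129 133 129 156 173
107 113 112 113 125 156 166 150 139 146 134 151 162
106 113 112 113 129 156 165 155 153 156 142 148 146
105 112 112 111 132 158 162 152 163 153 143 150 136
104 112 111 109 133 160 158 137 162 147 142 158 143
103 112 111 108 133 161 157 124 155 153 148 166 161
102 112 111 108 130 159 158 120 150 166 161 170 173
101 112 111 109 126 160 160 126 148 175 172 172 174
10
[... 4296 characters left out ...]
4 173 185 193 189 169 145 130 125 117
72 160 162 165 176 192 201 198 177 150 134 129 122
71 160 162 167 180 199 209 206 186 160 143 138 133
70 160 162 168 184 203 214 210 190 167 151 147 143
69 160 162 170 186 206 217 212 195 174 161 156 154
68 160 162 171 188 208 219 215 201 184 174 172 170
67 160 162 172 190 210 222 219 208 196 189 189 189
66 160 162 172 191 211 222 220 213 207 204 205 205
65 160 162 172 192 211 222 221 216 215 216 217 217
64 160 162 173 192 211 221 222 221 224 227 229 229
63 159 162 173 192 211 221 224 226 232 238 240 240
62 159 161 173 192 211 221 225 229 235 241 243 243
61 159 161 173 193 211 221 226 230 237 242 244 244
60 160 161 174 193 211 221 226 232 239 244 246 246
```

Run:
```python
from h import *
for a,b,n in(('s0','sA','scene'),('t0','tA','top')):
    for t in(a,b):
        r=rect(load(t),n,.084,.120,.063,.083,.023,1).mean(2)
        print(t,'cols y=83..64 step1');print('\n'.join(f'{120-i} '+' '.join('%3d'%v for v in q) for i,q in list(enumerate(r))[::2]))
# crosshead shift from rest: edge of top face along y=40..60 z=.054, x profile
for t in('top0','top2','t0','tA'):
    r=rect(load(t),'top',.070,.115,.062,.066,.054,.5).mean(2).mean(1)
    g=np.gradient(cv2.GaussianBlur(r[:,None],(1,7),0)[:,0]);print(t,'front edge x',115-.5*np.argmin(g), 'back',115-.5*np.argmax(g))
```

```text
s0 cols y=83..64 step1
120 189 195 202 207 208 208 205 202 200 201 205 212 220 227 231 234 234 233 233 233 234
118 196 204 212 217 217 217 214 211 210 210 212 216 220 224 226 226 225 223 223 225 228
116 198 207 216 219 219 219 217 215 213 211 211 211 212 212 212 211 208 206 206 209 213
114 197 209 218 221 221 222 220 218 216 213 209 206 201 198 195 191 188 185 185 186 189
112 195 208 219 221 223 223 221 217 214 207 200 193 186 181 176 171 168 165 162 161 162
110 194 209 220 222 224 223 219 213 207 197 188 180 172 167 162 157 155 151 148 147 148
108 193 209 220 223 224 222 215 205 194 179 170 162 153 150 145 143 142 140 139 138 139
106 192 212 221 223 224 221 210 197 181 165 156 147 140 138 135 134 135 135 136 137 138
104 190 209 219 222 224 220 209 194 177 160 148 136 128 123 120 121 124 128 132 136 139
102 186 207 215 221 224 221 210 199 182 164 151 135 123 116 111 111 116 122 129 137 141
100 182 201 212 221 224 221 215 207 191 176 161 140 128 117 108 107 111 119 128 136 141
98 177 197 209 220 224 222 219 212 199 186 170 151 138 123 114 110 112 118 127 133 136
96 176 195 210 221 223
[... 4729 characters left out ...]
 171 171 169 169 169 169 169 170 170 169 169 169
96 140 154 163 164 161 162 165 169 171 170 169 169 169 170 170 171 171 170 170 170 169
94 148 159 162 162 156 153 160 170 176 174 172 172 172 172 172 171 171 171 171 172 172
92 144 158 162 161 152 140 142 156 172 177 177 178 178 176 171 164 161 158 158 163 171
90 143 159 167 164 153 136 128 133 138 137 128 119 109  99  95  95 105 112 120 132 136
88 143 161 172 170 162 151 139 115  87  57  42  41  39  42  54  70  86 104 115 113  92
86 127 148 166 172 167 163 165 152 125  96  71  62  56  56  64  74  83  92 100 101  89
top0 front edge x 95.5 back 82.5
top2 front edge x 95.5 back 82.5
t0 front edge x 95.0 back 107.5
tA front edge x 82.5 back 106.0
```

The scene view resolves the pointer as a dark dip at jig x ≈ 104 (y ≈ 76) at rest. The index line is a bright ridge on the saddle at x ≈ 78.2, so travel needs to be about 26 mm. The carriage is at 13, so I'll pull 10 more and look again.

Request:
apply_moves --targets '[{"dp": [-0.002, 0.0004, 0], "yaw": 0}, {"dp": [-0.004, 0.0009, 0], "yaw": 0}, {"dp": [-0.006, 0.0013, 0], "yaw": 0}, {"dp": [-0.008, 0.0018, 0], "yaw": 0}, {"dp": [-0.0098, 0.0022, 0], "yaw": 0}, {"dp": [-0.0098, 0.0022, 0], "yaw": 0}, {"dp": [-0.0098, 0.0022, 0], "yaw": 0}, {"dp": [-0.0098, 0.0022, 0], "yaw": 0}]'

```text
time_s: 12.88
tcp_pos: [0.5289, 0.173, 0.0465]
eef_rot: [-179.9, 0.0, -102.5]
contact_force: [7.1, -4.4, 0.5]
gripper_width: 0.0151
gripper_force: 40.0
```

Run:
```python
from h import *
avg('top','tB',12);avg('scene','sB',12)
for t,n in(('tB','top'),('sB','scene')):
    r=rect(load(t),n,.066,.100,.066,.088,.023,1).mean(2)
    print(t,'cols y=88..67 step1');print('\n'.join(f'{100-i} '+' '.join('%3d'%v for v in q) for i,q in enumerate(r)))
for t in('top0','t0','tA','tB'):
    r=rect(load(t),'top',.062,.105,.02,.05,.054,.25).mean(2).mean(1)
    g=np.gradient(cv2.GaussianBlur(r[:,None],(1,9),0)[:,0]);print(t,'front edge x',105-.25*np.argmin(g))
```

```text
tB cols y=88..67 step1
100 111 111 109 110 123 142 159 164 161 159 159 158 151 142 140 151 166 172 171 171 171 169
99 112 112 111 109 121 141 159 167 162 159 160 157 144 125 118 135 159 169 169 170 170 169
98 112 112 112 111 121 138 157 166 164 159 160 159 144 119 110 125 147 158 163 170 171 167
97 111 110 112 113 120 137 153 164 164 159 159 160 150 134 127 132 137 143 152 162 161 154
96 111 109 110 114 123 139 153 162 163 160 159 159 156 152 153 149 141 137 139 139 131 124
95 110 107 107 115 127 144 155 161 163 159 156 157 159 161 162 157 150 146 136 121 107 102
94 108 105 105 115 130 146 158 161 161 155 150 153 159 163 160 154 155 158 147 126 111 112
93 106 104 103 113 129 147 159 161 159 151 143 146 157 164 161 155 160 166 160 147 140 145
92 104 104 102 109 125 142 156 161 159 149 136 136 152 167 168 163 164 168 169 167 169 172
91 105 105 103 107 122 140 156 162 159 147 129 126 144 166 173 170 169 170 171 173 176 177
90 105 106 106 109 124 141 157 165 161 148 128 123 139 162 175 173 171 170 170 170 171 171
89 106 107 109 112 124 143 160 168 164 153 139 133 145 162 172 172 169 169 
[... 4524 characters left out ...]
9 185 189 194 197 197 194 191 183 173 162 147 135 125 116 113 111
72 161 162 165 171 176 184 191 197 203 206 206 204 200 189 179 167 152 140 129 119 115 112
71 161 162 167 173 180 190 198 205 211 214 214 212 208 197 186 174 157 146 133 123 118 112
70 161 163 168 176 184 194 203 210 216 218 218 216 212 201 190 176 160 148 135 124 118 111
69 162 164 170 178 186 197 205 212 219 221 220 218 214 202 192 177 160 149 133 124 118 110
68 162 165 171 179 188 199 208 215 221 222 221 220 214 203 192 176 160 148 133 125 118 109
67 162 165 172 180 189 201 210 218 223 224 222 221 215 203 191 175 159 147 133 125 118 109
top0 front edge x 96.0
t0 front edge x 95.25
tA front edge x 82.25
tB front edge x 72.75
```

Request:
apply_moves --targets '[{"dp": [-0.0008, 0.0002, 0], "yaw": 0}, {"dp": [-0.0016, 0.0004, 0], "yaw": 0}, {"dp": [-0.0024, 0.0005, 0], "yaw": 0}, {"dp": [-0.0024, 0.0005, 0], "yaw": 0}, {"dp": [-0.0024, 0.0005, 0], "yaw": 0}, {"dp": [-0.0024, 0.0005, 0], "yaw": 0}]'

```text
time_s: 14.58
tcp_pos: [0.5267, 0.1735, 0.0465]
eef_rot: [-179.9, 0.0, -102.5]
contact_force: [7.7, -5.2, 1.1]
gripper_width: 0.0153
gripper_force: 40.0
```

Run:
```python
from h import *
avg('top','tC',12);avg('scene','sC',12)
r=lambda t,n:rect(load(t),n,.068,.094,.068,.088,.023,1).mean(2)
for a,b,n in(('tC','tA','top'),('tC','tB','top'),('sC','sB','scene')):
    d=r(a,n)-r(b,n);print(a,'-',b,'cols y=88..69');print('\n'.join(f'{94-i} '+' '.join('%4d'%v for v in q) for i,q in list(enumerate(d))[4:]))
R=lambda t,n:cv2.resize(rect(load(t),n,.060,.110,.060,.095,.023,.5).clip(0,255),None,fx=3.7,fy=3.7,interpolation=cv2.INTER_CUBIC)
o=[R('tA','top'),R('tB','top'),R('tC','top')];w=[R('s0','scene'),R('sB','scene'),R('sC','scene')]
I=cv2.resize(np.vstack([np.hstack(o)[40:340],np.hstack(w)[:300]]).astype(np.uint8)[:,:,::-1],(780,600));cv2.imwrite('pics/fin.png',I)
q=rect(load('tC'),'top',.062,.105,.02,.05,.054,.25).mean(2).mean(1);print(105-.25*np.argmin(np.gradient(cv2.GaussianBlur(q[:,None],(1,9),0)[:,0])))
```

```text
tC - tA cols y=88..69
90   -1    0    0   -1   -1   -1   -2   -2   -2    0    3    6   13   24   25   24   28   48   64   66
89    0    0    0   -1   -1   -2   -2   -3   -3   -1    2   10   31   56   79   87   92  101  111  109
88    0    0    0   -1   -1   -1   -2   -3   -4   -2    3   14   43   77  111  128  131  133  129  116
87    0    0    0    0   -1   -1   -1   -2   -5   -4    2   11   38   72  101  122  124  124  117  104
86    0    0    0    0    0   -1   -1   -2   -4   -5   -1    0   16   44   73   97  106  112  112  104
85    0    0    0    0    0   -1   -2   -2   -4   -6   -3   -3    7   35   61   87  104  114  118  113
84    0    0    0   -1   -1   -1   -2   -3   -4   -5   -1    8   26   52   72   90  106  117  120  115
83    0    0    0   -1   -1   -1   -2   -3   -3   -3    1   21   49   80   93   95  103  110  109  105
82    0    0    0    0    0    0   -1   -3   -2   -2    2   28   66   99  110  100   96   96   92   89
81    0    0    0    0    0    0    0   -2   -2   -1    1   24   67  106  119  103   91   88   87   87
80    0   -1    0    0    0    0    0   -2   -3 
[... 5069 characters left out ...]
0    0    0    0    0   -1   -3   -8  -12  -17  -21  -23  -22  -19  -14   -7
74    0    0    0    0    0    0    0    0    0   -1   -3   -7  -12  -17  -21  -23  -23  -21  -17  -11
73    0    0    0    0    0    0    0    0    0    0   -2   -6  -10  -15  -19  -22  -23  -22  -19  -13
72    0    0    0    0    0    0    0    0    0    0   -2   -5   -8  -12  -16  -19  -20  -21  -18  -14
71    0    0    0    0    0    0    0    0    0    0   -1   -3   -5   -9  -12  -15  -17  -18  -17  -14
70    0    0    0    0    0    0    0    0    0    0   -1   -2   -4   -7   -9  -11  -14  -15  -14  -11
69    0    0    0    0    0    0    0    0    0    0   -1   -2   -3   -5   -6   -7   -9  -10  -10   -8
70.25
```

View pics/fin.png

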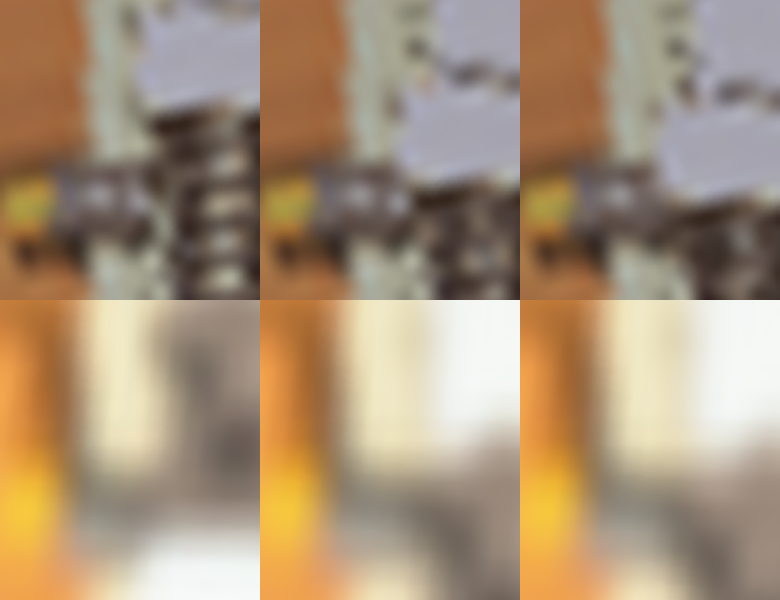

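At the present pull of 25.75 mm, the top and scene views both put the pointer within about 0.5 mm of the line, on opposite sides. The saddle has not moved, as its knob and body differences are zero. Handing in while holding the bar.

```bash
python3 -c "
from plant import r
print(r.close_job())"
```

```text
the job is handed in; nothing more can be done
None
```

The card is seated in the nest, heat sink up and contacts towards the connector. The carriage is held out at about 25.8 mm with the pointer on the index line to within about 1 mm by the cameras (the blade itself was hard to see), and the job is handed in with the bar still gripped.

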